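Seat the keyed core carrier in the imaging nest and load the two rock cores

TASK

Seat the grey carrier plate in the aluminium nest so that it lies flat and fully home; it goes down only the way round that lets the nest's upright pin into the notch in the carrier's side, so if it stops high, lift it, turn it half round and try again. Then stand the thick rock core in the carrier's wide bore and the thin core in its narrow bore, each down to the bottom of its bore. Leave the dark rock, the lens and the white tray where they are.

Things in the scene. Friction and masses are not known exactly. Their poses are not given: they have to be found in the camera images.
- carrier_grip (a point): Loose grey plastic carrier plate, 0.5 kg, 100 mm (its x) by 200 mm (its y), 26 mm thick, lying flat, z up. On the middle of its top an upright aluminium grip bar: 12 mm thick (x), 50 mm long (y), 36 mm high. This point is in the bar's middle, 48 mm above the carrier's underside, 22 mm above the plate's top, 14 mm below the bar's top.
- carrier_notch (a point): Middle of the carrier's only notch, half-way up the plate, 38 mm from the carrier's middle along its +x. The notch is 32 mm wide (y) and 24 mm deep (x), cut right through the thickness in the middle of the +x long side. Axes as the carrier.
- pin_place_a (a point): One of two places on the nest floor, 40 mm from its centre along the nest's +x. A fixed upright steel pin, 16 mm across and 22 mm high, stands at one of the two; a flat dark disc marks the other. Which one has the pin changes from run to run and is not told here: look, or find out by trying. The notch fits over it with 6 mm or more to spare.
- pin_place_b (a point): The other place, 40 mm from the nest floor's centre along the nest's -x. Axes as the nest.
- carrier_base (a point): Centre of the carrier's underside, same axes as the carrier.
- bore_large (a point): Centre of the floor of the carrier's wide blind bore (58 mm across, 20 mm deep, open upward), 62 mm from the carrier's middle along its +y, 6 mm above its underside. Axes as the carrier.
- bore_small (a point): Centre of the floor of the carrier's narrow blind bore (44 mm across, 20 mm deep, open upward), 62 mm from the carrier's middle along its -y, 6 mm above its underside. Axes as the carrier.
- nest_floor (a point): Fixed aluminium nest, 128 mm (its x) by 232 mm (its y). Its floor is 8 mm above the bench; walls 10 mm wide rise 12 mm above the floor round a 108 by 212 mm inside (carrier play 4 mm each way in x, 6 mm in y). This point is the floor's centre, where the carrier's underside centre belongs; z up. A carrier put in the wrong way round stops on the pin, 22 mm above the floor.
- core_large_center (a point): Thick grey rock core standing on end on the bench, 52 mm across, 80 mm long, about 0.45 kg; this point is its centre, 40 mm above its lower end; z along its axis.
- core_small_center (a point): Thin grey rock core standing on end on the bench, 38 mm across, 80 mm long, about 0.24 kg; this point is its centre, 40 mm above its lower end; z along its axis.
- core_large: The thick core; origin at the centre of its lower end.
- core_small: The thin core; origin at the centre of its lower end.
- carrier: The carrier; origin at the centre of its underside (same as point carrier_base).
- rock: Dark domed rock specimen, 116 mm across, 47 mm high, lying on a sheet of paper; origin under its centre. Bystander.
- lens: Black camera lens standing on end, 68 mm across, 75 mm high; origin under its centre. Bystander.
- tray: Open white tray, 100 by 140 mm, 35 mm high, loose; origin under its centre. Bystander.
Things that resemble listed ones, but are neither listed nor needed, are in the scene too. Several things look just like the carrier: the one meant starts farthest to the robot's right.

How it is judged:
By the outcome, as a careful person would: the job done as asked, in the order asked, and still so for the second after the job is handed in, with the robot touching nothing.
It also fails if it takes over 72 s, if anything falls off the work surface, if the arm or the gripper's body presses on something with over 40 N, if the wrist force passes 120 N, or if a joint passes its speed limit or range.

ROBOT

A 6-joint arm with a two-finger parallel gripper is mounted at the origin on the work surface. World frame = base frame: x ahead of the robot, y to its left, z up, the work surface at z = 0. Lengths are in mm, angles in rad, forces in N, time in s.
With the tool pointing down it reaches from about 300 to 875 mm from the base axis. Payload 4.2 kg.
Tool frame: the origin (TCP) lies between the finger pads; the fingertips stand 19 mm ahead of it and the grasp point (between the pads) is the TCP; z points along the fingers, y is the line along which they close (so a half turn about z gives the same grasp; the last joint's range is limited). The gripper opens to 85 mm and grips with 20 to 120 N. Pads are 22 mm wide; open, the fingers measure 114 mm over their backs; the gripper's body (76 mm by 85 mm) begins 54 mm behind the grasp point. The pads swing forward as they close: fully open they stand 13 mm farther back than shut.
Start: joints at [1.119, 0.32, 1.565, -0, 1.257, -0.02], TCP at [240.644, 522.235, 250.338] pointing down, gripper open.
Joint ranges: [-3.11, 3.11], [-0.84, 2.01], [0.21, 2.61], [-1.34, 4.49], [0.05, 2.63], [-2.56, 2.56]. Speed limits (rad/s): [2.57, 2.57, 3.14, 3.14, 3.14, 3.14].

INTERFACE

Orientations are given as a unit quaternion [w, x, y, z].
In Python, from plant import r gives the robot as it stands.
- The arm moves only by the tool apply_moves, never from a script. Its argument "rows" is a list of rows, each a list of 5 numbers: the opening, from 0 (shut) to 1 (fully open), then the shift along the tool's x, y, z each as a share of 0.25 m, from -1 to 1, then the turn about the tool's z as a share of 2 rad, from -1 to 1. In form: [[fingers, dx, dy, dz, twist], ...]. A call has 1 to 10 rows; each row shifts and turns the commanded pose from where the row before left it, along the tool's axes as they then stand; what a row does not reach is not made up. A row lasts 1/10 s, in which the tool goes at most 50 mm and 8.59 degrees, less where a joint would pass 70% of its speed; a pose out of reach is approached as far as the arm can. A call with a number of a shift or a turn outside -1 to 1 is refused whole. A call with a gripper value outside its range is refused whole. The fingers move at their own pace and stop on an object; the grip force is fixed at half the most. Time passes only in rows, so rows that do not move let the fingers close. It gives the time, the measured TCP pose, the force, the opening and the grip force at its end, in the units of the state.
- r.state(): the state, without advancing time (a new reading comes with each control period).
- r.read_camera(name): name is "scene" or "side" or "wrist"; returns a dict with "image" (420x560x3 uint8, red, green, blue), "intrinsics" (3x3 intrinsics, pixels), "R" (3x3) and "t" (3): a world point X has camera coordinates R X + t. Camera axes: x right, y down, z forward; pixel columns grow to the right and rows downward; lengths in mm; the calibration is good to about 2 mm. A picture is of the moment at which its call begins. There is no depth.
- r.sign_off(): hands the job in; it is judged then, once.
Trained networks look in a picture, given as the dict that the camera call returned (one of the last four; its "shot" number tells which), for a name from the list of things; names that differ only in an ending like _2 or _b are one class to them, and where a whole thing is asked for, a point or a joint stands for the part that bears it (a point fixed in the world has none). Each returns a list of dicts, best first, with "conf" (0 to 1); they miss things now and then, are a little off and sometimes report something else, mostly with a low value. They report only what shows in the picture. A call takes as long as a camera call. They do not tell look-alikes from the thing itself.
- r.trace(picture, name): "pixels" (420x560 bool, what is visible of it) and "extent" ([left, top, right, bottom] in pixels, round what is visible of it).
The state is a dict: "clock": time; "joints": joint angles; "qd": joint speeds; "effort": joint torques, N m; "tool_pos": TCP position; "tcp_rot": TCP orientation; "wrist_force": force on the tool from outside, world axes, zero at the start; "ft_torque": the same for the moment, N m; "finger_gap": finger opening in mm; "grasp_force": force on a finger pad.
Only numpy, scipy, OpenCV 4.12 (cv2) and the standard library are available. Lean on these libraries where they do the work, as an engineer would, in place of code of your own. Each camera call takes 0.05 s, during which the arm holds its last target. There are 200 camera calls.

## Working session

There is one attempt and no reset: what is moved stays moved. The work goes in short steps, Python scripts to look and compute and a tool call to move; the robot and the scene stay as the last step left them, time stands still between calls to the robot, and variables do not carry over. Pictures are saved under pics/ and viewed, at most 10 in all, crops included, and the job is handed in when it is done.

Besides the shell and the picture viewer there is one more tool, called after "Request:" by a JSON object that holds its "api" and its "payload", one argument or row to a line. apply_moves: Moves the arm, as the interface text tells. Shift numbers are shares of 0.25 m and turn numbers shares of 2 rad, none past 1 either way. Its arguments: {"type":"object","properties":{"rows":{"type":"array"}},"required":["rows"]}

```bash
mkdir -p pics; cat > h.py <<'E'
import numpy as np,cv2
from plant import r
def save(p,n): cv2.imwrite('pics/'+n,cv2.cvtColor(p['image'],cv2.COLOR_RGB2BGR))
def ray(p,u,v,z):
    K,R,t=[np.array(p[k],float) for k in('intrinsics','R','t')]
    d=R.T@np.linalg.inv(K)@[u,v,1]; c=-R.T@t
    return c+d*(z-c[2])/d[2]
def proj(p,X):
    K,R,t=[np.array(p[k],float) for k in('intrinsics','R','t')]
    q=(K@(R@np.atleast_2d(X).T+t.reshape(3,1))); return (q[:2]/q[2]).T
E
python3 - <<'E'
from h import *
ps=[r.read_camera(n) for n in('scene','side')]
im=np.hstack([cv2.resize(p['image'],(400,300)) for p in ps])
save(ps[0],'scene0.png');save(ps[1],'side0.png')
for p in ps:
    print((-np.array(p['R']).T@p['t']).round())
    for n in['carrier','core_large','core_small','rock','lens','tray','nest_floor','pin_place_a','carrier_notch','bore_large','bore_small']:
        try: print(n,[(round(d['conf'],2),[int(x) for x in d['extent']],int(d['pixels'].sum())) for d in r.trace(p,n)])
        except Exception as e: print(n,e)
print(r.state())
E
```

```text
[1063.  464.  722.]
carrier [(0.75, [282, 131, 318, 173], 1358), (0.68, [199, 143, 265, 190], 1641)]
core_large [(0.57, [418, 233, 446, 276], 876)]
core_small [(0.58, [394, 292, 419, 334], 724)]
rock [(0.93, [176, 271, 229, 315], 1833)]
lens [(0.97, [283, 319, 320, 373], 1547)]
tray [(0.75, [123, 197, 191, 250], 2094)]
nest_floor [(0.64, [262, 206, 364, 291], 4241)]
pin_place_a [(0.64, [259, 201, 362, 290], 4262)]
carrier_notch [(0.89, [288, 131, 319, 170], 1380), (0.68, [200, 142, 266, 188], 1674), (0.52, [260, 208, 364, 292], 4295)]
bore_large [(0.94, [201, 143, 268, 191], 1783)]
bore_small [(0.98, [282, 131, 320, 174], 1351), (0.93, [199, 145, 269, 191], 1746)]
[ -88. -603.  538.]
carrier [(0.7, [324, 259, 441, 342], 4856), (0.7, [239, 283, 307, 383], 5678)]
core_large [(0.68, [167, 180, 188, 217], 616), (0.58, [323, 258, 441, 341], 4734)]
core_small [(0.86, [208, 158, 222, 191], 335)]
rock [(0.89, [331, 177, 371, 200], 718)]
lens [(0.68, [271, 151, 293, 182], 518), (0.24, [322, 261, 439, 341], 4834)]
tray [(0.76, [390, 205, 465, 248], 2040)]
nest_floor [(0.68, [231, 193, 319, 250
[... 380 characters left out ...]
409)]
{'clock': 1.2, 'joints': array([ 1.11899020e+00,  3.19587942e-01,  1.56446274e+00,  5.97490221e-06,
        1.25739414e+00, -2.00115733e-02]), 'qd': array([-0.0013739 , -0.00039009, -0.00132622,  0.00038799, -0.00028198,
       -0.00031222]), 'effort': array([ 1.17568721e-03, -4.15420282e+01, -2.34424710e+01,  1.66433738e-04,
        6.66667574e-05,  1.28416301e-05]), 'tool_pos': array([240.65505444, 522.24933602, 250.35936943]), 'tcp_rot': array([1.45133012e-05, 2.14224859e-01, 9.76784369e-01, 7.25347733e-05]), 'wrist_force': array([ 0.06312309, -0.34290645, -0.30675899]), 'ft_torque': array([ 0.0038072 , -0.0301182 , -0.02377348]), 'grasp_force': 0.0, 'finger_gap': 85.44276662673332}
```

View pics/scene0.png

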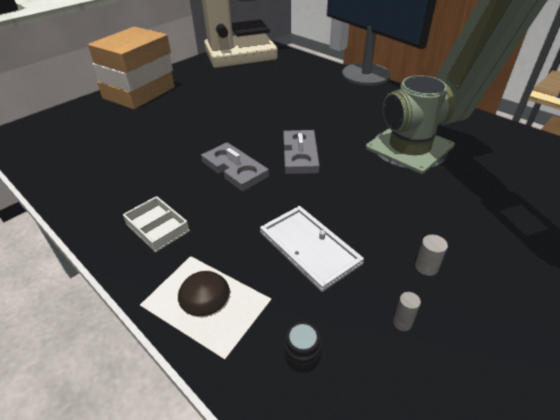

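View pics/side0.png

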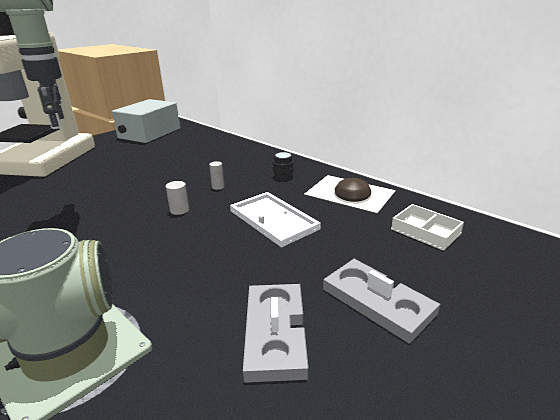

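The scene view shows two carriers, at (234,165) and (300,150). The pin is at about (322,234), the disc at (297,253), and the cores at (431,255) and (406,311). In the side view the carriers are at (275,332) and (382,300). Next I'll fit poses to the masks.

```bash
cat >> h.py <<'E'
from scipy.optimize import minimize
def box(a,b,h):
    return np.array([[sx*a/2,sy*b/2,z] for sx in(-1,1) for sy in(-1,1) for z in(0,h)])
def cyl(d,h):
    t=np.linspace(0,2*np.pi,24,endpoint=False)
    return np.array([[d/2*np.cos(a),d/2*np.sin(a),z] for a in t for z in(0,h)])
def place(P,x,y,a,z=0):
    c,s=np.cos(a),np.sin(a); return np.c_[c*P[:,0]-s*P[:,1]+x,s*P[:,0]+c*P[:,1]+y,P[:,2]+z]
def fit(views,P,x0,yaw=True,z=0,extra=None):
    # views: (picture, mask) ; soft IoU of projected hull and mask
    S=4
    ms=[cv2.resize(m.astype(np.float32),None,fx=S,fy=S,interpolation=cv2.INTER_LINEAR) for _,m in views]
    ms=[(m>.5).astype(np.uint8) for m in ms]
    def cost(q):
        c=0
        for (p,_),m in zip(views,ms):
            im=np.zeros(m.shape,np.uint8)
            for Q in [P]+([extra] if extra is not None else []):
                uv=(proj(p,place(Q,q[0],q[1],q[2]/100 if yaw else 0,z))+.5)*S
                cv2.fillConvexPoly(im,cv2.convexHull(uv.astype(np.float32)).round().astype(np.int32),1)
            c+=1-(im&m).sum()/max(1,(im|m).sum())
        return c
    best=None
    for a in (np.arange(0,3.14,.26) if yaw and len(x0)<3 else [x0[2] if len(x0)>2 else 0]):
        s=np.array([x0[0],x0[1],a*100]); sim=np.vstack([s,s+[15,0,0],s+[0,15,0],s+[0,0,15]])
        if not yaw: s=s[:2]; sim=sim[:3,:2]
        o=minimize(cost,s,method='Nelder-Mead',options=dict(initial_simplex=sim,xatol=.1,fatol=1e-5))
        if best is None or o.fun<best.fun: best=o
    return best.x.round(1),round(best.fun/len(views),3)
E
python3 - <<'E'
from h import *
a,b=r.read_camera('scene'),r.read_camera('side')
def near(p,n,u,v):
    L=[d for d in r.trace(p,n) if abs((d['extent'][0]+d['extent'][2])/2-u)<20 and abs((d['extent'][1]+d['extent'][3])/2-v)<20]
    return L[0]['pixels'].astype(bool) if L else None
bar=box(12,50,36)+[0,0,26]
jobs=[('carrier_near_s','carrier',(300,152),(275,332),box(100,200,26),1,bar),
('carrier_b','carrier',(234,166),(382,300),box(100,200,26),1,bar),
('nest','nest_floor',(312,247),(275,221),box(128,232,20),1,None),
('core_large','core_large',(432,255),(178,199),cyl(52,80),0,None),
('core_small','core_small',(406,313),(215,175),cyl(38,80),0,None),
('lens','lens',(301,345),(282,166),cyl(68,75),0,None),('tray','tray',(157,224),(428,227),box(100,140,35),1,None)]
for nm,n,ua,ub,P,yaw,ex in jobs:
    ma,mb=near(a,n,*ua),near(b,n,*ub)
    v=[(p,m) for p,m in((a,ma),(b,mb)) if m is not None]
    x0=ray(a,*ua,20)[:2]
    print(nm,len(v),x0.round(),fit(v,P,x0,yaw,0,ex), [fit([w],P,x0,yaw,0,ex) for w in v] if not yaw else '')
for u,v in((322,237),(297,253)): print('pin/disc',ray(a,u,v,8).round())
c1=cv2.resize(a['image'][120:300,190:370],(400,400),interpolation=cv2.INTER_CUBIC)
c2=cv2.resize(b['image'][190:390,230:450],(400,364),interpolation=cv2.INTER_CUBIC); c2=cv2.copyMakeBorder(c2,0,36,0,0,0)
save({'image':np.hstack([c1,c2])},'crop.png')
E
```

```text
carrier_near_s 2 [ 280. -222.] (array([ 264.5, -235.6,  -79.7]), np.float64(0.059)) 
carrier_b 2 [ 468. -318.] (array([ 457.9, -327.9,   -5.7]), np.float64(0.058)) 
nest 2 [557.  64.] (array([547.2,  48.2, 299.1]), np.float64(0.052)) 
core_large 2 [388. 282.] (array([407.6, 283.5]), np.float64(0.064)) [(array([409.3, 283.2]), np.float64(0.052)), (array([408.2, 286.7]), np.float64(0.039))]
core_small 2 [565. 320.] (array([571. , 319.7]), np.float64(0.115)) [(array([575.7, 320. ]), np.float64(0.042)), (array([572. , 323.8]), np.float64(0.078))]
lens 2 [763. 212.] (array([769.8, 222. ]), np.float64(0.142)) [(array([769.2, 219.5]), np.float64(0.128)), (array([765.9, 223.9]), np.float64(0.127))]
tray 2 [ 765. -274.] (array([ 761.7, -283.1,   -0.9]), np.float64(0.058)) 
pin/disc [507.  53.   8.]
pin/disc [588.  44.   8.]
```

View pics/crop.png

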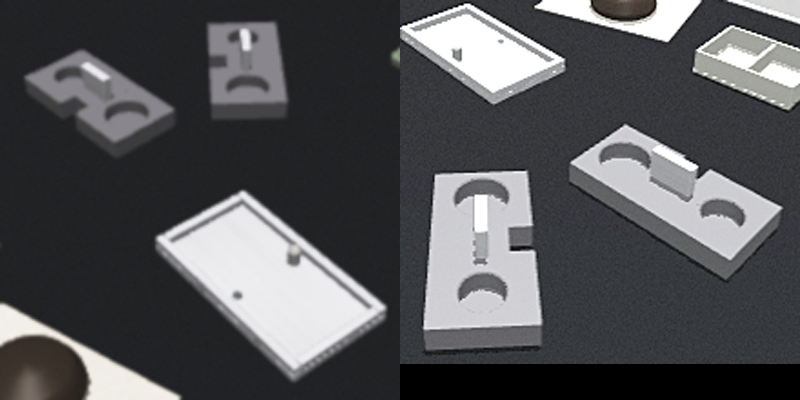

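Candidates: the carrier at scene (300,150) / side (275,332) is at y≈-236. The one at scene (234,165) / side (382,300) is at y≈-328, so it is farther to the robot's right and is the one meant. The crop confirms this: its notch faces world +x and its wide bore is on the +y side. The pin is at the nest's world -x place, (507,53), so the carrier must turn about 3.05 rad. That is beyond the last joint's range, so I'll regrasp midway. I'm moving above the carrier now.

Request:
{"api": "apply_moves", "payload": {
  "rows": [
    [1, 0, 0, 0, 0.075],
    [1, 0, 0, 0, 0.075],
    [1, 0, 0, 0, 0.075],
    [1, 0, 0, 0, 0.075],
    [1, 0, 0, 0, 0.075],
    [1, 0, 0, 0, 0.075],
    [1, 0, 0, 0, 0.075],
    [1, 0, 0, 0, 0.075]
  ]
}}

```text
clock: 2.8
tool_pos: [240.7, 522.3, 250.3]
tcp_rot: [0.0, 0.73, 0.683, 0.0]
wrist_force: [0.3, -0.5, -0.4]
finger_gap: 85.0
grasp_force: 0.0
```

Request:
{"api": "apply_moves", "payload": {
  "rows": [
    [1, -0.167, 0.054, 0, 0],
    [1, -0.167, 0.054, 0, 0],
    [1, -0.167, 0.054, 0, 0],
    [1, -0.167, 0.054, 0, 0],
    [1, -0.167, 0.054, 0, 0],
    [1, -0.167, 0.054, 0, 0],
    [1, -0.167, 0.054, 0, 0],
    [1, -0.167, 0.054, 0, 0],
    [1, -0.167, 0.054, 0, 0],
    [1, -0.167, 0.054, 0, 0]
  ]
}}

```text
clock: 3.8
tool_pos: [350.0, 95.6, 250.7]
tcp_rot: [0.0, 0.728, 0.685, 0.001]
wrist_force: [1.2, 0.1, -0.2]
finger_gap: 85.6
grasp_force: 0.0
```

Request:
{"api": "apply_moves", "payload": {
  "rows": [
    [1, -0.167, 0.054, 0, 0],
    [1, -0.167, 0.054, 0, 0],
    [1, -0.167, 0.054, 0, 0],
    [1, -0.167, 0.054, 0, 0],
    [1, -0.167, 0.054, 0, 0],
    [1, -0.167, 0.054, 0, 0],
    [1, -0.167, 0.054, 0, 0],
    [1, -0.167, 0.054, 0, 0],
    [1, -0.167, 0.054, 0, 0],
    [1, -0.167, 0.054, 0, 0]
  ]
}}

```text
clock: 4.8
tool_pos: [459.4, -329.6, 250.3]
tcp_rot: [0.0, 0.729, 0.685, 0.0]
wrist_force: [0.4, 0.9, -0.3]
finger_gap: 85.5
grasp_force: 0.0
```

```bash
cat >> h.py <<'E'
def psi():
    q=r.state()['tcp_rot']; return 2*np.arctan2(q[2],q[1])
def togo(x,y,z,ps=None):
    """shares still to go: shift in present tool axes; twist after"""
    s=r.state(); p=psi(); d=np.array([x,y,z])-s['tool_pos']
    ux=np.array([np.cos(p),np.sin(p)]); uy=np.array([np.sin(p),-np.cos(p)])
    tw=0 if ps is None else -((ps-p+np.pi)%(2*np.pi)-np.pi)/2
    print('clock',round(s['clock'],2),'tcp',s['tool_pos'].round(1),'psi',round(p,3),'j6',s['joints'][5].round(3),'F',s['wrist_force'].round(1),'gap',round(s['finger_gap'],1))
    print('shares dx dy dz tw',np.round([d[:2]@ux/250,d[:2]@uy/250,-d[2]/250,tw],4))
E
python3 - <<'E'
from h import *
w=r.read_camera('wrist');save(w,'w1.png')
print((-np.array(w['R']).T@w['t']).round(),np.array(w['R']).round(2).tolist())
bar=box(12,50,36)+[0,0,26]
for d in r.trace(w,'carrier'):
    print(d['conf'],d['extent'],fit([(w,d['pixels'])],box(100,200,26),[458,-328,-.057],True,0,bar))
togo(458,-328,48,np.pi/2-.057)
E
```

```text
[ 465. -247.  373.] [[1.0, -0.06, -0.0], [-0.06, -0.94, 0.32], [-0.02, -0.32, -0.95]]
0.63 [19.4, 0.0, 197.1, 201.3] (array([ 458. , -328. ,   -5.7]), np.float64(1.0))
0.62 [230.9, 88.2, 319.7, 253.4] (array([ 460.6, -327.7,   -6. ]), np.float64(0.048))
clock 4.9 tcp [ 460.2 -332.4  249.5] psi 1.506 j6 -0.58 F [-0.4  0.8 -0.7] gap 85.3
shares dx dy dz tw [ 0.017  -0.0101  0.8061 -0.0039]
```

View pics/w1.png

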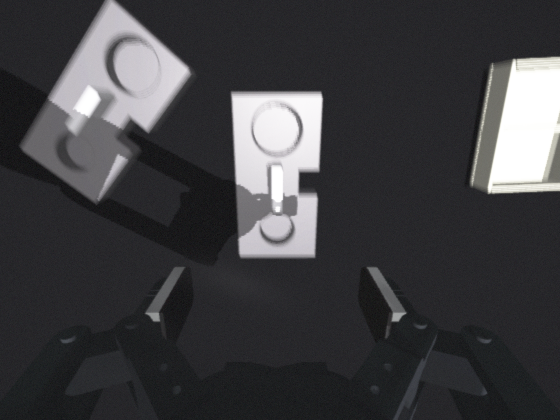

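The wrist view shows the meant carrier at (277,175), with the notch to the right at (308,183) and the wide bore at (277,128). Its look-alike is at (105,100). I'm descending to grip the bar.

Request:
{"api": "apply_moves", "payload": {
  "rows": [
    [1, 0.019, 0, 0.15, 0],
    [1, 0, 0, 0.15, 0],
    [1, 0, 0, 0.15, 0],
    [1, 0, 0, 0.15, 0],
    [1, 0, 0, 0.14, 0],
    [1, 0, 0, 0.058, 0],
    [1, 0, 0, 0, 0],
    [0, 0, 0, 0, 0],
    [0, 0, 0, 0, 0],
    [0, 0, 0, 0, 0]
  ]
}}

```text
clock: 5.9
tool_pos: [460.3, -323.3, 52.2]
tcp_rot: [0.001, 0.728, 0.685, 0.0]
wrist_force: [0.1, 0.4, 0.3]
finger_gap: 43.9
grasp_force: 0.0
```

Request:
{"api": "apply_moves", "payload": {
  "rows": [
    [0, 0, 0, 0, 0],
    [0, 0, 0, 0, 0],
    [0, 0, 0, 0, 0]
  ]
}}

```text
clock: 6.2
tool_pos: [460.1, -323.2, 51.6]
tcp_rot: [0.001, 0.728, 0.685, 0.0]
wrist_force: [-0.5, 0.6, 4.3]
finger_gap: 11.3
grasp_force: 59.3
```

Gripped. Next I'll lift slightly, turn the carrier 0.35 rad, set it down and release.

Request:
{"api": "apply_moves", "payload": {
  "rows": [
    [0, 0, 0, -0.04, 0],
    [0, 0, 0, -0.04, 0],
    [0, 0, 0.06, 0, 0],
    [0, 0, 0.06, 0, 0],
    [0, 0, 0, 0, -0.06],
    [0, 0, 0, 0, -0.06],
    [0, 0, 0, 0, -0.055],
    [0, 0, 0, 0, 0],
    [0, 0, 0, 0.04, 0],
    [0, 0, 0, 0.034, 0]
  ]
}}

```text
clock: 7.2
tool_pos: [489.2, -324.6, 51.6]
tcp_rot: [-0.0, 0.599, 0.801, 0.0]
wrist_force: [-0.4, 0.8, 2.7]
finger_gap: 11.1
grasp_force: 61.0
```

Request:
{"api": "apply_moves", "payload": {
  "rows": [
    [0, 0, 0, 0, 0],
    [0, 0, 0, 0.006, 0],
    [0, 0, 0, 0, 0]
  ]
}}

```text
clock: 7.5
tool_pos: [489.1, -324.5, 51.2]
tcp_rot: [-0.0, 0.598, 0.801, 0.0]
wrist_force: [-3.2, 1.1, 2.5]
finger_gap: 10.7
grasp_force: 61.3
```

Request:
{"api": "apply_moves", "payload": {
  "rows": [
    [1, 0, 0, 0, 0],
    [1, 0, 0, 0, 0],
    [1, 0, 0, 0, 0],
    [1, 0, 0, -0.1, 0],
    [1, 0, 0, -0.15, 0],
    [1, 0, 0, -0.15, 0.075],
    [1, 0, 0, -0.15, 0.075],
    [1, 0, 0, -0.15, 0.075],
    [1, 0, 0, -0.1, 0.075],
    [1, 0, 0, 0, 0.075]
  ]
}}

```text
clock: 8.5
tool_pos: [491.3, -326.0, 255.6]
tcp_rot: [0.004, 0.852, 0.524, 0.002]
wrist_force: [-0.1, -0.3, -0.9]
finger_gap: 85.1
grasp_force: 0.0
```

Request:
{"api": "apply_moves", "payload": {
  "rows": [
    [1, 0, 0, 0, 0.075],
    [1, 0, 0, 0, 0.075],
    [1, 0, 0, 0, 0.075],
    [1, 0, 0, 0, 0.075],
    [1, 0, 0, 0, 0.075],
    [1, 0, 0, 0, 0.075],
    [1, 0, 0, 0, 0.075],
    [1, 0, 0, 0, 0.075],
    [1, 0, 0, 0, 0.075],
    [1, 0, 0, 0, 0.075]
  ]
}}

```text
clock: 9.5
tool_pos: [489.6, -324.8, 250.8]
tcp_rot: [0.0, 0.98, -0.197, 0.0]
wrist_force: [-0.0, -0.5, -0.1]
finger_gap: 85.4
grasp_force: 0.0
```

Request:
{"api": "apply_moves", "payload": {
  "rows": [
    [1, 0, 0, 0, 0.075],
    [1, 0, 0, 0, 0.075],
    [1, 0, 0, 0, 0.075],
    [1, 0, 0, 0, 0.075],
    [1, 0, 0, 0, 0.075],
    [1, 0, 0, 0, 0.071],
    [1, 0, 0, 0, 0],
    [1, 0, 0, 0, 0]
  ]
}}

```text
clock: 10.3
tool_pos: [489.5, -324.8, 250.8]
tcp_rot: [-0.0, 0.802, -0.597, 0.0]
wrist_force: [0.2, 0.0, 0.8]
finger_gap: 85.5
grasp_force: 0.0
```

```bash
python3 - <<'E'
from h import *
w=r.read_camera('wrist');save(w,'w2.png')
bar=box(12,50,36)+[0,0,26]
for d in r.trace(w,'carrier'):
    q=fit([(w,d['pixels'])],box(100,200,26),[489,-329,.28],True,0,bar)
    print(d['conf'],d['extent'],q)
togo(489,-329,50,np.pi*1.5+.285)
E
```

```text
0.73 [229.6, 90.4, 321.8, 253.3] (array([ 490.5, -328.6,   29. ]), np.float64(0.044))
0.64 [326.0, 219.3, 490.4, 344.6] (array([ 489., -329.,   28.]), np.float64(1.0))
0.64 [118.8, 322.1, 241.0, 420.0] (array([ 489., -329.,   28.]), np.float64(1.0))
clock 10.4 tcp [ 489.5 -324.8  250.8] psi -1.28 j6 2.246 F [ 0.6  0.1 -0. ] gap 85.5
shares dx dy dz tw [0.0155 0.0067 0.8032 0.0028]
```

Request:
{"api": "apply_moves", "payload": {
  "rows": [
    [1, 0.016, 0, 0.15, 0],
    [1, 0, 0, 0.15, 0],
    [1, 0, 0, 0.15, 0],
    [1, 0, 0, 0.15, 0],
    [1, 0, 0, 0.14, 0],
    [1, 0, 0, 0.063, 0],
    [1, 0, 0, 0, 0],
    [0, 0, 0, 0, 0],
    [0, 0, 0, 0, 0],
    [0, 0, 0, 0, 0]
  ]
}}

```text
clock: 11.4
tool_pos: [491.4, -329.1, 51.5]
tcp_rot: [-0.0, 0.802, -0.598, 0.001]
wrist_force: [0.8, 0.3, 0.4]
finger_gap: 44.1
grasp_force: 0.0
```

Request:
{"api": "apply_moves", "payload": {
  "rows": [
    [0, 0, 0, 0, 0],
    [0, 0, 0, 0, 0],
    [0, 0, 0, 0, 0],
    [0, 0, 0, 0, 0],
    [0, 0, 0, -0.06, 0],
    [0, 0, 0, -0.1, 0],
    [0, 0, 0, -0.12, 0],
    [0, 0, 0, -0.12, 0],
    [0, 0, 0, 0, 0],
    [0, 0, 0, 0, 0]
  ]
}}

```text
clock: 12.4
tool_pos: [490.0, -328.0, 148.7]
tcp_rot: [-0.0, 0.801, -0.598, -0.001]
wrist_force: [1.0, 0.6, -6.2]
finger_gap: 11.5
grasp_force: 59.1
```

```bash
python3 - <<'E'
from h import *
a=r.read_camera('scene');b=r.read_camera('side')
v=[]
for p,uc in((a,(312,247)),(b,(275,221))):
    for n in('nest_floor','pin_place_a'):
        for d in r.trace(p,n):
            e=d['extent']
            if abs((e[0]+e[2])/2-uc[0])<15 and abs((e[1]+e[3])/2-uc[1])<15:
                v.append((p,d['pixels'])); print(n,d['conf'],fit([v[-1]],box(128,232,20),[547,48,2.99],True))
print(fit(v,box(128,232,20),[547,48,2.99]))
togo(547.2,48.2,150,-np.pi/2+2.991)
E
```

```text
nest_floor 0.65 (array([547.5,  45.9, 299.2]), np.float64(0.042))
pin_place_a 0.85 (array([547.7,  45.7, 299. ]), np.float64(0.032))
nest_floor 0.7 (array([546.1,  50.8, 299.3]), np.float64(0.06))
pin_place_a 0.76 (array([545.6,  48.5, 299.6]), np.float64(0.048))
(array([547.2,  47.4, 299.2]), np.float64(0.056))
clock 12.7 tcp [ 490.1 -328.2  148.5] psi -1.282 j6 2.243 F [-0.5  0.5 -5. ] gap 11.1
shares dx dy dz tw [-1.3782 -0.6476 -0.0062 -1.3512]
```

Request:
{"api": "apply_moves", "payload": {
  "rows": [
    [0, 0, 0, 0, -0.075],
    [0, 0, 0, 0, -0.075],
    [0, 0, 0, 0, -0.075],
    [0, 0, 0, 0, -0.075],
    [0, 0, 0, 0, -0.075],
    [0, 0, 0, 0, -0.075],
    [0, 0, 0, 0, -0.075],
    [0, 0, 0, 0, -0.075],
    [0, 0, 0, 0, -0.075],
    [0, 0, 0, 0, -0.075]
  ]
}}

```text
clock: 13.7
tool_pos: [490.4, -328.4, 149.3]
tcp_rot: [-0.0, 0.994, 0.112, -0.0]
wrist_force: [0.2, 0.5, -5.3]
finger_gap: 11.1
grasp_force: 59.0
```

Request:
{"api": "apply_moves", "payload": {
  "rows": [
    [0, 0, 0, 0, -0.075],
    [0, 0, 0, 0, -0.075],
    [0, 0, 0, 0, -0.075],
    [0, 0, 0, 0, -0.075],
    [0, 0, 0, 0, -0.075],
    [0, 0, 0, 0, -0.075],
    [0, 0, 0, 0, -0.075],
    [0, 0, 0, 0, -0.075],
    [0, 0, 0, 0, 0],
    [0, 0, 0, 0, 0]
  ]
}}

```text
clock: 14.7
tool_pos: [490.5, -328.5, 149.5]
tcp_rot: [-0.0, 0.76, 0.65, -0.0]
wrist_force: [0.1, -0.2, -6.4]
finger_gap: 11.4
grasp_force: 59.0
```

Request:
{"api": "apply_moves", "payload": {
  "rows": [
    [0, 0.152, 0, 0, 0],
    [0, 0.152, 0, 0, 0],
    [0, 0.152, 0, 0, 0],
    [0, 0.152, 0, 0, 0],
    [0, 0.152, 0, 0, 0],
    [0, 0.152, 0, 0, 0],
    [0, 0.152, 0, 0, 0],
    [0, 0.152, 0, 0, 0],
    [0, 0.152, 0, 0, 0],
    [0, 0.152, 0, 0, 0]
  ]
}}

```text
clock: 15.7
tool_pos: [548.6, 48.5, 150.1]
tcp_rot: [0.0, 0.76, 0.65, 0.0]
wrist_force: [0.5, -0.5, -5.8]
finger_gap: 11.1
grasp_force: 59.0
```

Request:
{"api": "apply_moves", "payload": {
  "rows": [
    [0, 0, 0, 0.06, 0],
    [0, 0, 0, 0.06, 0],
    [0, 0, 0, 0.04, 0],
    [0, 0, 0, 0, 0],
    [0, 0, 0, 0, 0]
  ]
}}

```text
clock: 16.2
tool_pos: [548.8, 46.7, 110.2]
tcp_rot: [0.0, 0.759, 0.651, 0.0]
wrist_force: [-0.3, 0.4, -4.8]
finger_gap: 11.3
grasp_force: 58.8
```

```bash
python3 - <<'E'
from h import *
a=r.read_camera('scene');b=r.read_camera('side')
c1=cv2.resize(a['image'][170:300,240:390],(400,347),interpolation=cv2.INTER_CUBIC)
c2=cv2.resize(b['image'][140:260,205:343],(400,347),interpolation=cv2.INTER_CUBIC)
save({'image':np.hstack([c1,c2])},'nest1.png')
togo(547.2,48.2,56,-np.pi/2+2.992)
E
```

```text
clock 16.3 tcp [549.2  46.7 110.8] psi 1.417 j6 0.218 F [-1.   0.8 -5.8] gap 11.1
shares dx dy dz tw [ 0.0046 -0.0089  0.2193 -0.0022]
```

View pics/nest1.png

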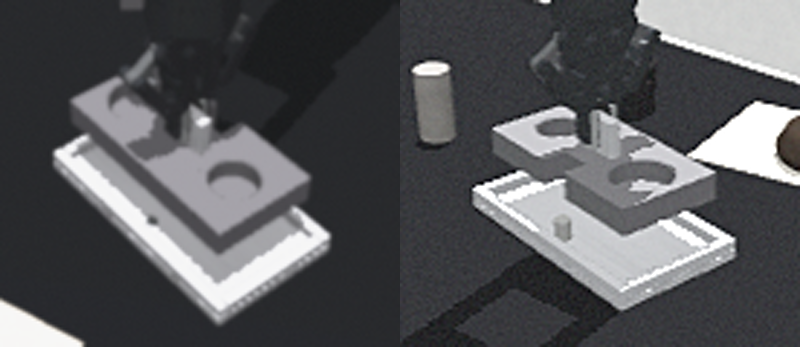

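The notch faces the pin: in the side crop the pin is at (562,228) with the notch above it at (565,170). I'm lowering.

Request:
{"api": "apply_moves", "payload": {
  "rows": [
    [0, 0.003, -0.004, 0.06, 0],
    [0, 0, 0, 0.05, 0],
    [0, 0, 0, 0.03, 0],
    [0, 0, 0, 0.02, 0],
    [0, 0, 0, 0.02, 0],
    [0, 0, 0, 0, 0]
  ]
}}

```text
clock: 16.9
tool_pos: [547.4, 47.8, 64.5]
tcp_rot: [-0.0, 0.759, 0.651, -0.0]
wrist_force: [-0.1, 0.6, -4.9]
finger_gap: 11.4
grasp_force: 58.9
```

Still free at z=64.5, which is inside the walls and past the pin top. I'm lowering the rest.

Request:
{"api": "apply_moves", "payload": {
  "rows": [
    [0, 0, 0, 0.012, 0],
    [0, 0, 0, 0.01, 0],
    [0, 0, 0, 0.006, 0],
    [0, 0, 0, 0, 0],
    [0, 0, 0, 0, 0]
  ]
}}

```text
clock: 17.4
tool_pos: [547.8, 47.9, 58.8]
tcp_rot: [0.0, 0.759, 0.651, 0.0]
wrist_force: [-2.6, -1.4, 2.8]
finger_gap: 11.3
grasp_force: 60.3
```

Request:
{"api": "apply_moves", "payload": {
  "rows": [
    [1, 0, 0, 0, 0],
    [1, 0, 0, 0, 0],
    [1, 0, 0, 0, 0],
    [1, 0, 0, -0.1, 0],
    [1, 0, 0, -0.15, 0],
    [1, 0, 0, -0.15, 0],
    [1, 0, 0, -0.15, 0],
    [1, 0, 0, -0.15, 0],
    [1, 0, 0, -0.07, 0],
    [1, 0, 0, 0, 0]
  ]
}}

```text
clock: 18.4
tool_pos: [549.3, 48.0, 253.7]
tcp_rot: [0.002, 0.759, 0.651, 0.003]
wrist_force: [0.7, -0.2, 0.4]
finger_gap: 85.5
grasp_force: 0.0
```

```bash
python3 - <<'E'
from h import *
w=r.read_camera('wrist');save(w,'w3.png')
bar=box(12,50,36)+[0,0,26]
for d in r.trace(w,'carrier'):
    e=d['extent']
    print(d['conf'],e,fit([(w,d['pixels'])],box(100,200,26),[547,48,2.99],True,8,bar))
for d in r.trace(w,'nest_floor')[:1]:
    print('nest',d['conf'],d['extent'],fit([(w,d['pixels'])],box(128,232,20),[547,48,2.99],True,0,bar+[0,0,8]))
togo(408,284,200,None)
E
```

```text
0.68 [91.5, 335.8, 191.1, 420.0] (array([547.,  48., 299.]), np.float64(1.0))
0.64 [228.2, 93.1, 318.6, 256.6] (array([548.5,  47. , 298.8]), np.float64(0.041))
nest 0.78 [217.6, 79.1, 329.8, 262.1] (array([549.5,  49.2, 299.7]), np.float64(0.707))
clock 18.55 tcp [546.9  47.8 249. ] psi 1.418 j6 0.219 F [0.6 0.3 0.1] gap 85.2
shares dx dy dz tw [ 0.849  -0.6931  0.1962  0.    ]
```

View pics/w3.png

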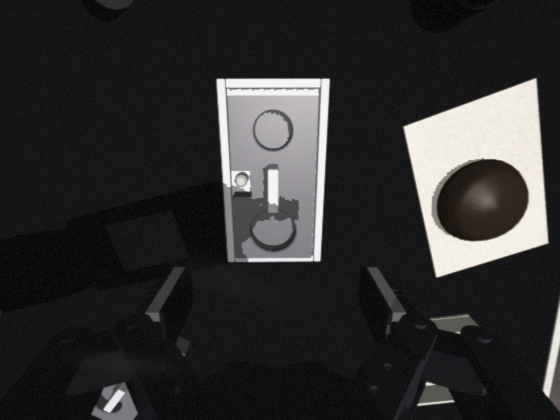

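The carrier lies inside the nest walls, and the pin is in its notch at (241,181). The narrow bore is at (272,130) and the wide bore at (272,230). Now over to the thick core.

Request:
{"api": "apply_moves", "payload": {
  "rows": [
    [1, 0.106, -0.087, 0, 0],
    [1, 0.106, -0.087, 0, 0],
    [1, 0.106, -0.087, 0, 0],
    [1, 0.106, -0.087, 0, 0],
    [1, 0.106, -0.087, 0, 0],
    [1, 0.106, -0.087, 0, 0],
    [1, 0.106, -0.087, 0, 0],
    [1, 0.106, -0.087, 0, 0],
    [1, 0, 0, 0, 0],
    [1, 0, 0, 0, 0]
  ]
}}

```text
clock: 19.55
tool_pos: [407.3, 283.8, 249.0]
tcp_rot: [0.0, 0.758, 0.652, -0.002]
wrist_force: [-0.4, -1.1, -0.6]
finger_gap: 85.4
grasp_force: 0.0
```

```bash
python3 - <<'E'
from h import *
w=r.read_camera('wrist');save(w,'w4.png')
for n,D,x in(('core_large',52,[408,284]),('core_small',38,[572,322])):
  for d in r.trace(w,n):
    print(n,d['conf'],d['extent'],fit([(w,d['pixels'])],cyl(D,80),x,False))
togo(408,284,60,None)
E
```

```text
core_large 0.89 [252.7, 157.9, 303.7, 212.4] (array([411.5, 285.9]), np.float64(0.031))
core_small 0.77 [393.1, 110.2, 466.6, 149.9] (array([576.9, 322.8]), np.float64(0.028))
clock 19.7 tcp [408.3 282.9 249.8] psi 1.417 j6 0.737 F [ 0.5 -0.1  0.4] gap 85.6
shares dx dy dz tw [ 0.004  -0.0018  0.7593  0.    ]
```

Request:
{"api": "apply_moves", "payload": {
  "rows": [
    [1, 0.014, 0.011, 0.1, 0],
    [1, 0, 0, 0.15, 0],
    [1, 0, 0, 0.15, 0],
    [1, 0, 0, 0.15, 0],
    [1, 0, 0, 0.14, 0],
    [1, 0, 0, 0.069, 0],
    [1, 0, 0, 0, 0],
    [0, 0, 0, 0, 0],
    [0, 0, 0, 0, 0],
    [0, 0, 0, 0, 0]
  ]
}}

```text
clock: 20.7
tool_pos: [412.0, 287.3, 62.5]
tcp_rot: [0.0, 0.759, 0.651, 0.001]
wrist_force: [-0.8, -0.5, 2.4]
finger_gap: 50.9
grasp_force: 61.9
```

Request:
{"api": "apply_moves", "payload": {
  "rows": [
    [0, 0, 0, 0, 0],
    [0, 0, 0, 0, 0],
    [0, 0, 0, 0, 0],
    [0, 0, 0, -0.05, 0],
    [0, 0, 0, -0.1, 0],
    [0, 0, 0, -0.15, 0],
    [0, 0, 0, -0.1, 0],
    [0, 0, 0, 0, 0],
    [0, 0, 0, 0, 0]
  ]
}}

```text
clock: 21.6
tool_pos: [410.7, 286.6, 160.3]
tcp_rot: [-0.0, 0.759, 0.651, -0.0]
wrist_force: [-0.3, 0.0, -4.0]
finger_gap: 50.6
grasp_force: 63.7
```

```bash
python3 - <<'E'
from h import *
w=r.read_camera('wrist');save(w,'w5.png')
s=r.state(); z=s['tool_pos'][2]-60
for n,D in(('core_large',52),):
  for d in r.trace(w,n):
    print(n,d['conf'],d['extent'],z,fit([(w,d['pixels'])],cyl(D,80),s['tool_pos'][:2],False,z))
togo(539.0,-14.3,160,None)
E
```

```text
core_large 0.73 [217.5, 208.4, 333.2, 356.9] 99.42334354994006 (array([411.3, 286.8]), np.float64(0.068))
clock 21.7 tcp [410.1 286.2 159. ] psi 1.418 j6 0.739 F [-1.5 -0.5 -4.2] gap 50.6
shares dx dy dz tw [-1.1092  0.6929 -0.004   0.    ]
```

Request:
{"api": "apply_moves", "payload": {
  "rows": [
    [0, -0.111, 0.069, 0, 0],
    [0, -0.111, 0.069, 0, 0],
    [0, -0.111, 0.069, 0, 0],
    [0, -0.111, 0.069, 0, 0],
    [0, -0.111, 0.069, 0, 0],
    [0, -0.111, 0.069, 0, 0],
    [0, -0.111, 0.069, 0, 0],
    [0, -0.111, 0.069, 0, 0],
    [0, -0.111, 0.069, 0, 0],
    [0, -0.109, 0.07, 0, 0]
  ]
}}

```text
clock: 22.7
tool_pos: [539.0, -14.4, 158.6]
tcp_rot: [-0.001, 0.759, 0.651, -0.001]
wrist_force: [0.2, 0.4, -4.1]
finger_gap: 50.9
grasp_force: 63.6
```

Request:
{"api": "apply_moves", "payload": {
  "rows": [
    [0, 0, 0, 0.1, 0],
    [0, 0, 0, 0.08, 0],
    [0, 0, 0, 0.04, 0],
    [0, 0, 0, 0, 0],
    [0, 0, 0, 0, 0]
  ]
}}

```text
clock: 23.2
tool_pos: [539.9, -12.9, 105.6]
tcp_rot: [-0.0, 0.759, 0.651, -0.0]
wrist_force: [1.3, -0.5, -4.5]
finger_gap: 50.4
grasp_force: 64.0
```

```bash
python3 - <<'E'
from h import *
w=r.read_camera('wrist');save(w,'w5.png')
# predicted rims overlay
a=r.read_camera('scene')
t=np.linspace(0,6.3,60)
for p,n in((w,'w5.png'),(a,'s5.png')):
    im=p['image'].copy()
    for (x,y,R) in((538.7,-14.0,29),(557.7,108.6,22)):
        uv=proj(p,np.c_[x+R*np.cos(t),y+R*np.sin(t),0*t+34]); cv2.polylines(im,[(uv*16).astype(np.int32)],True,(255,0,0),1,shift=4)
    save({'image':im},n)
c=cv2.imread('pics/s5.png')[190:310,240:390]
cv2.imwrite('pics/s5c.png',np.hstack([cv2.resize(cv2.imread('pics/w5.png')[40:380,100:460],(400,378)),cv2.resize(c,(400,378))]))
togo(538.7,-14.0,75,None)
E
```

```text
clock 23.3 tcp [540.4 -12.9 106.6] psi 1.418 j6 0.107 F [ 0.4 -0.5 -3.5] gap 51.0
shares dx dy dz tw [-0.0053 -0.0063  0.1264  0.    ]
```

View pics/s5c.png

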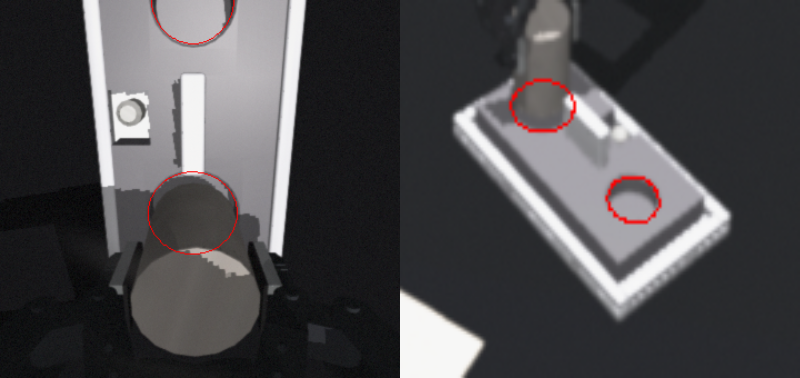

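The predicted rims (red) sit on both bores in the wrist crop, at (193,212) and (193,20), and the held core is over the wide one. I'm lowering with a 1 mm correction.

Request:
{"api": "apply_moves", "payload": {
  "rows": [
    [0, -0.004, -0.004, 0.02, 0],
    [0, 0, 0, 0.02, 0],
    [0, 0, 0, 0.02, 0],
    [0, 0, 0, 0.015, 0],
    [0, 0, 0, 0, 0]
  ]
}}

```text
clock: 23.8
tool_pos: [538.2, -13.9, 86.3]
tcp_rot: [-0.001, 0.759, 0.651, -0.0]
wrist_force: [-0.2, 0.1, -3.9]
finger_gap: 50.5
grasp_force: 64.0
```

In the bore with no contact. I'm going down to the bottom, expected at TCP about 75.

Request:
{"api": "apply_moves", "payload": {
  "rows": [
    [0, 0, 0, 0.016, 0],
    [0, 0, 0, 0.016, 0],
    [0, 0, 0, 0.008, 0],
    [0, 0, 0, 0, 0],
    [0, 0, 0, 0, 0]
  ]
}}

```text
clock: 24.3
tool_pos: [538.7, -14.0, 77.0]
tcp_rot: [0.0, 0.759, 0.651, 0.0]
wrist_force: [0.3, -1.0, -3.7]
finger_gap: 50.7
grasp_force: 64.0
```

Request:
{"api": "apply_moves", "payload": {
  "rows": [
    [0, 0, 0, 0.006, 0],
    [0, 0, 0, 0.004, 0],
    [0, 0, 0, 0, 0],
    [0, 0, 0, 0, 0]
  ]
}}

```text
clock: 24.7
tool_pos: [538.8, -14.0, 76.4]
tcp_rot: [0.0, 0.759, 0.651, 0.0]
wrist_force: [-3.9, 0.3, 8.3]
finger_gap: 51.0
grasp_force: 65.3
```

Request:
{"api": "apply_moves", "payload": {
  "rows": [
    [1, 0, 0, 0, 0],
    [1, 0, 0, 0, 0],
    [1, 0, 0, 0, 0],
    [1, 0, 0, -0.1, 0],
    [1, 0, 0, -0.15, 0],
    [1, 0, 0, -0.15, 0],
    [1, 0, 0, -0.15, 0],
    [1, 0, 0, -0.15, 0],
    [1, 0, 0, 0, 0]
  ]
}}

```text
clock: 25.6
tool_pos: [541.5, -14.1, 255.1]
tcp_rot: [0.004, 0.759, 0.651, 0.004]
wrist_force: [0.5, 0.5, -0.5]
finger_gap: 85.4
grasp_force: 0.0
```

Request:
{"api": "apply_moves", "payload": {
  "rows": [
    [1, 0.15, -0.006, 0, 0],
    [1, 0.15, -0.006, 0, 0],
    [1, 0.15, -0.006, 0, 0],
    [1, 0.15, -0.006, 0, 0],
    [1, 0.15, -0.006, 0, 0],
    [1, 0.15, -0.006, 0, 0],
    [1, 0.15, -0.006, 0, 0],
    [1, 0.15, -0.006, 0, 0],
    [1, 0.15, -0.006, 0, 0],
    [1, 0, -0.004, 0, 0]
  ]
}}

```text
clock: 26.6
tool_pos: [575.5, 326.0, 247.5]
tcp_rot: [-0.001, 0.758, 0.653, -0.0]
wrist_force: [0.9, -0.5, -0.5]
finger_gap: 85.6
grasp_force: 0.0
```

Request:
{"api": "apply_moves", "payload": {
  "rows": [
    [1, 0, 0, 0, 0],
    [1, 0, 0, 0, 0]
  ]
}}

```text
clock: 26.8
tool_pos: [575.5, 320.8, 248.9]
tcp_rot: [0.0, 0.759, 0.651, -0.001]
wrist_force: [0.9, -0.7, -0.4]
finger_gap: 85.2
grasp_force: 0.0
```

```bash
python3 - <<'E'
from h import *
w=r.read_camera('wrist')
for d in r.trace(w,'core_small'):
    q=fit([(w,d['pixels'])],cyl(38,80),[575,322],False)
    print(d['conf'],d['extent'],q)
    if q[1]<.2: togo(*q[0],61)
E
```

```text
0.55 [258.1, 162.2, 296.5, 211.4] (array([578.1, 323.4]), np.float64(0.045))
clock 26.9 tcp [575.8 320.5 249.6] psi 1.416 j6 0.645 F [-0.  -0.2  0.4] gap 85.4
shares dx dy dz tw [0.013  0.0074 0.7542 0.    ]
```

Request:
{"api": "apply_moves", "payload": {
  "rows": [
    [1, 0.013, 0.007, 0.1, 0],
    [1, 0, 0, 0.15, 0],
    [1, 0, 0, 0.15, 0],
    [1, 0, 0, 0.15, 0],
    [1, 0, 0, 0.14, 0],
    [1, 0, 0, 0.064, 0],
    [1, 0, 0, 0, 0],
    [0, 0, 0, 0, 0],
    [0, 0, 0, 0, 0],
    [0, 0, 0, 0, 0]
  ]
}}

```text
clock: 27.9
tool_pos: [578.9, 325.0, 62.9]
tcp_rot: [0.0, 0.759, 0.651, 0.002]
wrist_force: [0.2, -1.0, -0.3]
finger_gap: 43.9
grasp_force: 0.0
```

Request:
{"api": "apply_moves", "payload": {
  "rows": [
    [0, 0, 0, 0, 0],
    [0, 0, 0, 0, 0],
    [0, 0, 0, 0, 0],
    [0, 0, 0, -0.05, 0],
    [0, 0, 0, -0.15, 0],
    [0, 0, 0, -0.15, 0],
    [0, 0, 0, -0.15, 0],
    [0, 0, 0, 0, 0],
    [0, 0, 0, 0, 0]
  ]
}}

```text
clock: 28.8
tool_pos: [577.9, 324.7, 186.9]
tcp_rot: [0.0, 0.759, 0.651, 0.001]
wrist_force: [0.3, -0.4, -3.7]
finger_gap: 36.6
grasp_force: 60.7
```

```bash
python3 - <<'E'
from h import *
w=r.read_camera('wrist')
s=r.state(); z=s['tool_pos'][2]-61
for d in r.trace(w,'core_small'):
    print(d['conf'],d['extent'],fit([(w,d['pixels'])],cyl(38,80),s['tool_pos'][:2],False,z))
togo(557.7,108.6,185,None)
E
```

```text
0.7 [242.3, 333.8, 320.9, 362.8] (array([578.6, 301.5]), np.float64(0.833))
0.61 [233.7, 217.6, 320.9, 349.7] (array([578.3, 323.1]), np.float64(0.04))
clock 28.9 tcp [576.9 324.1 184.2] psi 1.418 j6 0.648 F [-0.9 -0.9 -3.4] gap 36.6
shares dx dy dz tw [-0.8638  0.0557 -0.0032  0.    ]
```

Request:
{"api": "apply_moves", "payload": {
  "rows": [
    [0, -0.086, 0.006, 0, 0],
    [0, -0.086, 0.006, 0, 0],
    [0, -0.086, 0.006, 0, 0],
    [0, -0.086, 0.006, 0, 0],
    [0, -0.086, 0.006, 0, 0],
    [0, -0.086, 0.006, 0, 0],
    [0, -0.086, 0.006, 0, 0],
    [0, -0.086, 0.006, 0, 0],
    [0, -0.086, 0.006, 0, 0],
    [0, -0.086, 0.002, 0, 0]
  ]
}}

```text
clock: 29.9
tool_pos: [558.3, 108.0, 185.6]
tcp_rot: [-0.0, 0.759, 0.651, -0.0]
wrist_force: [-1.4, 0.0, -2.5]
finger_gap: 36.5
grasp_force: 60.7
```

Request:
{"api": "apply_moves", "payload": {
  "rows": [
    [0, 0, 0, 0.1, 0],
    [0, 0, 0, 0.1, 0],
    [0, 0, 0, 0.08, 0],
    [0, 0, 0, 0.03, 0],
    [0, 0, 0, 0, 0],
    [0, 0, 0, 0, 0]
  ]
}}

```text
clock: 30.5
tool_pos: [559.5, 109.8, 109.3]
tcp_rot: [0.0, 0.759, 0.651, 0.001]
wrist_force: [-0.3, 0.6, -2.5]
finger_gap: 36.9
grasp_force: 60.6
```

```bash
python3 - <<'E'
from h import *
w=r.read_camera('wrist');a=r.read_camera('scene')
t=np.linspace(0,6.3,60); s=r.state(); z=s['tool_pos'][2]-61.5
for p,n in((w,'w6.png'),(a,'s6.png')):
    im=p['image'].copy()
    uv=proj(p,np.c_[557.7+22*np.cos(t),108.6+22*np.sin(t),0*t+34]); cv2.polylines(im,[(uv*16).astype(np.int32)],True,(255,0,0),1,shift=4)
    save({'image':im},n)
cv2.imwrite('pics/s6c.png',np.hstack([cv2.resize(cv2.imread('pics/w6.png')[40:380,100:460],(400,378)),cv2.resize(cv2.imread('pics/s6.png')[170:310,240:390],(400,378))]))
for d in r.trace(w,'core_small'):
    print(d['conf'],d['extent'],fit([(w,d['pixels'])],cyl(38,80),s['tool_pos'][:2],False,z))
for d in r.trace(w,'carrier'): print(d['conf'],d['extent'])
togo(557.7,108.6,75.5,None)
E
```

```text
0.57 [230.5, 216.3, 318.2, 349.0] (array([559.9, 110.1]), np.float64(0.063))
0.87 [201.8, 174.6, 343.5, 363.2]
0.35 [244.2, 344.3, 301.5, 365.8]
clock 30.7 tcp [559.6 110.2 109.6] psi 1.418 j6 0.327 F [ 0.6  0.  -1.7] gap 37.1
shares dx dy dz tw [-0.0076 -0.0066  0.1365  0.    ]
```

View pics/s6c.png

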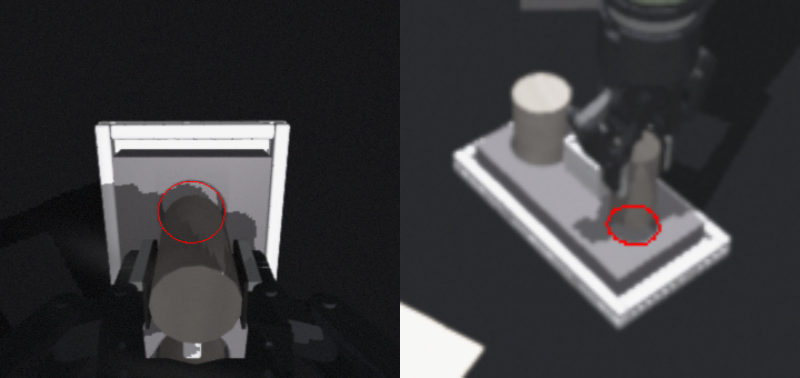

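The thick core stands in its bore, in the scene crop at (540,120). The thin core is held over the narrow bore, whose rim is outlined at (192,212). I'm lowering with a small correction.

Request:
{"api": "apply_moves", "payload": {
  "rows": [
    [0, -0.005, -0.005, 0.02, 0],
    [0, 0, 0, 0.02, 0],
    [0, 0, 0, 0.02, 0],
    [0, 0, 0, 0.02, 0],
    [0, 0, 0, 0.01, 0],
    [0, 0, 0, 0, 0]
  ]
}}

```text
clock: 31.3
tool_pos: [557.3, 109.0, 85.4]
tcp_rot: [-0.0, 0.759, 0.651, -0.0]
wrist_force: [-0.6, -0.1, -2.0]
finger_gap: 36.6
grasp_force: 60.6
```

Request:
{"api": "apply_moves", "payload": {
  "rows": [
    [0, 0, 0, 0.014, 0],
    [0, 0, 0, 0.012, 0],
    [0, 0, 0, 0.008, 0],
    [0, 0, 0, 0.004, 0],
    [0, 0, 0, 0, 0],
    [0, 0, 0, 0, 0]
  ]
}}

```text
clock: 31.9
tool_pos: [557.5, 109.1, 76.9]
tcp_rot: [-0.0, 0.759, 0.651, 0.0]
wrist_force: [-1.9, -0.8, 1.6]
finger_gap: 36.8
grasp_force: 61.0
```

Request:
{"api": "apply_moves", "payload": {
  "rows": [
    [0, 0, 0, 0.004, 0],
    [0, 0, 0, 0, 0],
    [0, 0, 0, 0, 0]
  ]
}}

```text
clock: 32.2
tool_pos: [557.5, 109.1, 76.9]
tcp_rot: [0.0, 0.759, 0.651, 0.0]
wrist_force: [-4.6, -0.1, 8.5]
finger_gap: 36.3
grasp_force: 61.9
```

Request:
{"api": "apply_moves", "payload": {
  "rows": [
    [1, 0, 0, 0, 0],
    [1, 0, 0, 0, 0],
    [1, 0, 0, 0, 0],
    [1, 0, 0, -0.1, 0],
    [1, 0, 0, -0.15, 0],
    [1, 0, 0, -0.15, 0],
    [1, 0, 0, -0.15, 0],
    [1, 0, 0, -0.15, 0],
    [1, 0, 0, 0, 0],
    [1, 0, 0, 0, 0]
  ]
}}

```text
clock: 33.2
tool_pos: [557.8, 109.1, 251.1]
tcp_rot: [0.0, 0.759, 0.651, 0.001]
wrist_force: [0.0, -0.1, -0.9]
finger_gap: 85.4
grasp_force: 0.0
```

```bash
python3 - <<'E'
from h import *
w=r.read_camera('wrist');a=r.read_camera('scene');b=r.read_camera('side')
for n,D,x in(('core_large',52,[538.7,-14]),('core_small',38,[557.7,108.6])):
  for p,k in((w,'wrist'),(a,'scene'),(b,'side')):
    for d in r.trace(p,n)[:2]:
      print(n,k,round(d['conf'],2),[(z,fit([(p,d['pixels'])],cyl(D,80),x,False,z)) for z in(14,34)])
cv2.imwrite('pics/fin.png',np.hstack([cv2.resize(cv2.cvtColor(p['image'][s],cv2.COLOR_RGB2BGR),(400,350),interpolation=cv2.INTER_CUBIC) for p,s in((a,np.s_[170:310,230:390]),(b,np.s_[130:265,200:354]))]))
E
```

```text
core_large wrist 0.84 [(14, (array([538.1, -16.3]), np.float64(0.127))), (34, (array([541.6,  -3.6]), np.float64(0.235)))]
core_large wrist 0.37 [(14, (array([567.7,  53.6]), np.float64(0.748))), (34, (array([567.3,  67.8]), np.float64(0.732)))]
core_large scene 0.84 [(14, (array([530.9, -27.4]), np.float64(0.18))), (34, (array([543.3, -15. ]), np.float64(0.223)))]
core_large scene 0.17 [(14, (array([581.2,  69.1]), np.float64(0.647))), (34, (array([593.6,  78.3]), np.float64(0.633)))]
core_large side 0.57 [(14, (array([555.8,   5.6]), np.float64(0.178))), (34, (array([532.2, -16. ]), np.float64(0.236)))]
core_small wrist 0.88 [(14, (array([557. , 107.3]), np.float64(0.065))), (34, (array([558.4, 114.9]), np.float64(0.178)))]
core_small scene 0.71 [(14, (array([550.1,  99.7]), np.float64(0.129))), (34, (array([563.5, 109.6]), np.float64(0.162)))]
core_small side 0.53 [(14, (array([566.9, 123.6]), np.float64(0.261))), (34, (array([550.9, 105.5]), np.float64(0.295)))]
core_small side 0.45 [(14, (array([557.7, 108.6]), np.float64(1.0))), (34, (array([557.7, 108.6]), np.float64(1.0)))]
```

View pics/fin.png

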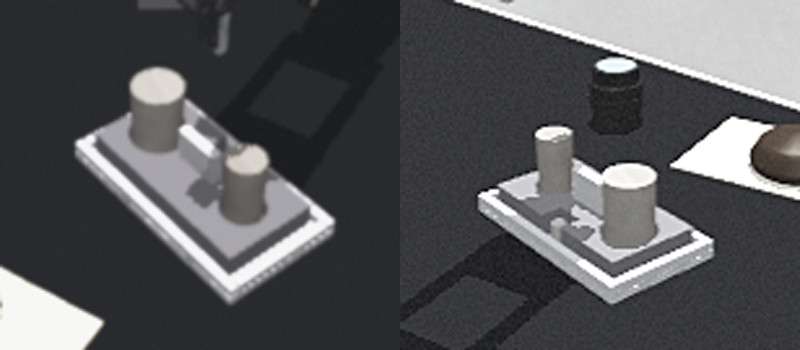

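The final crops show the carrier flat inside the nest walls with the pin in its notch, side crop (558,228). Both cores stand upright in their bores, and the z=14 fits match the wrist view. The gripper is clear, so I'm handing in.

```bash
python3 -c "
from plant import r
print(r.sign_off())"
```

```text
the job is handed in; nothing more can be done
None
```

The carrier is seated flat in the nest with the pin in its notch, and the thick and thin cores stand at the bottom of their bores; I handed the job in at about 33 s, without a separate check that the dark rock, lens and tray hadn't moved.

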